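Open the twist-cap flask in the opening stand

ROBOT

A 6-joint arm with a two-finger parallel gripper is mounted at the origin on a cart in front of the work surface, level with it; the furniture and walls round the work are solid. World frame = base frame: x ahead of the robot, y to its left, z up, the work surface at z = 0. Lengths are in m, angles in rad, forces in N, time in s.
With the tool pointing down it reaches from about 0.4 to 0.825 m from the base axis. Payload 7 kg.
Tool frame: the origin (TCP) lies at the very end of the fingers, on their centre line; the grasp point (between the pads) lies 19 mm behind it; z points along the fingers, x is the direction in which the jaws open and shut, and the axes are right-handed (so a half turn about z gives the same grasp; the last joint's range is limited). The gripper opens to 88 mm and grips with 3 to 60 N. Pads are 19 mm wide; open, the fingers measure 130 mm over their backs; the gripper's body (78 mm by 193 mm) begins 47 mm behind the grasp point.
Start: joints at [-0.874, 0.359, 0.012, 0, -1.224, -0.288], TCP at [0.268, -0.619, 0.206] pointing down, gripper open.
Joint ranges: [-3.07, 3.07], [-1.43, 2.12], [-1.02, 1.25], [-3.03, 1.67], [-3.05, -0], [-3.03, 3.03]. Speed limits (rad/s): [2.39, 2.39, 3.01, 3.14, 3.14, 3.14].

INTERFACE

Orientations are given as [roll, pitch, yaw] about the fixed x, y, z axes, in that order (R = Rz(yaw) Ry(pitch) Rx(roll)).
In Python, from station import telemetry, grab_frame, arm, regions_of, pinpoint gives the robot as it stands. The module is installed in compiled form; this text tells all that it offers.
- The arm moves only by the shell command python3 -m inch 'ROWS' [FORCE]. ROWS is text: rows parted by semicolons, each of 7 numbers parted by spaces: the opening, from 0 (shut) to 1 (fully open), then the shift along the world's x, y, z in cm, then the turn, a rotation vector about the world's x, y, z in degrees. A call has 1 to 12 rows; each row is the pose to reach, as a shift and turn from the pose measured when the call began; what a row does not reach only later rows make up. A row lasts 1/8 s, in which the tool goes at most 62.5 mm and 10.7 degrees, less where a joint would pass 70% of its speed; a pose out of reach is approached as far as the arm can. A call with a gripper value outside its range is refused whole. The fingers move at their own pace and stop on an object; FORCE is the grip in N (left out, the last holds). Time passes only in rows, so rows that repeat a pose let the fingers close. It gives the time, the measured TCP pose, the force and the opening at its end, in the units of the state.
- telemetry.get_state(): the state, without advancing time (a new reading comes with each control period).
- grab_frame(name): name is "side" or "top"; returns a dict with "pixels" (384x512x3 uint8, red, green, blue), "fx", "fy", "cx", "cy" (pixels), "R" (3x3) and "t" (3): a world point X has camera coordinates R X + t. Camera axes: x right, y down, z forward; pixel columns grow to the right and rows downward; lengths in m; the calibration is good to about 2 mm. A picture is of the moment at which its call begins. There is no depth.
- arm.job_done(): hands the job in, once; it reports no verdict.
Trained networks look in the newest picture that a camera, given by its name, has taken for a name from the list of things; names that differ only in an ending like _2 or _b are one class to them, and where a whole thing is asked for, a point or a joint stands for the part that bears it (a point fixed in the world has none). Each returns a list of dicts, best first, with "p" (0 to 1); they miss things now and then, are a little off and sometimes report something else, mostly with a low value. They report only what shows in the picture. A call takes as long as a camera call. They do not tell look-alikes from the thing itself.
- regions_of(camera, name): "pixels" (384x512 bool, what is visible of it) and "bbox" ([left, top, right, bottom] in pixels, round what is visible of it).
- pinpoint(camera, name): "location" ([column, row] in pixels: a listed point, or the origin of a listed thing).
The state is a dict: "t": time; "q": joint angles; "qd": joint speeds; "joint_efforts": joint torques, N m; "eef_pos": TCP position; "ee_rot": TCP orientation; "force": force on the tool from outside, world axes, zero at the start; "moment": the same for the moment, N m; "width": finger opening in m.
Only numpy, scipy, OpenCV 4.12 (cv2) and the standard library are available. Lean on these libraries where they do the work, as an engineer would, in place of code of your own. Each camera call takes 0.05 s, during which the arm holds its last target. There are 200 camera calls.

TASK

Stand the square steel flask upright and fully home in the square recess of the blue opening stand with its cap still on, so that it cannot turn. Then take off its black cap: it comes free after about a quarter turn, but one cannot see whether clockwise or anticlockwise, so try one way and, if it stops, the other. Finish while still holding the cap in the gripper, lifted a good 5 cm clear above where it sat, with the flask left seated in the stand; never tip the flask, and leave the glass, the lemon and the spice jar where they are.

Things in the scene. Friction and masses are not known exactly. Their poses are not given: they have to be found in the camera images.
- flask: Square steel flask with a green band, 0.35 kg. Body 50 x 50 mm up to 82 mm, round shoulder to 86 mm, neck hidden by the cap (112 mm tall with it); rubber foot, 45 x 45 mm, lowest 6 mm. Origin: centre of the underside; z up, x and y square to its sides. In the recess it can turn about 5 degrees. Pulling up a locked cap lifts the whole flask.
- cap: Round black metal twist cap, 48 mm across, 24 mm high, 130 g. Origin: centre of its underside (on the flask 88 mm above the flask's); z up, x starts within 4 degrees of the flask's x. Turned about z so that its x is 90 degrees (60 to 120 works) from the flask's it lifts straight off; wrong way, a springy stop holds it after 5 to 30 degrees (35 if wrung hard) and fingers slip. The opening way differs each time, unseen.
- stand: Blue opening stand fixed to the worktop, 104 x 104 x 34 mm. Origin: centre of its underside; z up, x and y square to its sides. Square recess in the middle of its top, 54 x 54 mm, floor 6 mm above the worktop (28 mm deep), bevelled mouth; the flask fits in any of four quarter-turn positions.
- glass: Drinking glass, 81 mm across, 93 mm high, bystander behind the work; origin at the centre of its underside.
- lemon: Yellow lemon, about 71 x 53 x 51 mm, bystander behind the work; origin at its underside.
- spice_jar: Spice jar with a yellow lid, 45 mm across, 100 mm high, bystander behind the work; origin at the centre of its underside.
Mind the look-alikes: they are no part of the job. Of the things shaped like the cap, the black one is meant.

How it is judged:
On the way, in this order (a step that is already met when the one before it is completed fails the run):
1. the flask stands fully home in the stand's recess with the cap still on (horizontal distance between flask and stand below 0.008 m and z of flask in the frame of stand below 0.011 m and angle between flask's own z axis and vertical below 0.08 rad and z of cap in the frame of flask below 0.093 m and horizontal distance between cap and flask below 0.006 m), for 0.3 s.
2. the cap is off, above the seated flask (horizontal distance between flask and stand below 0.008 m and z of flask in the frame of stand below 0.011 m and angle between flask's own z axis and vertical below 0.08 rad and z of cap in the frame of flask above 0.118 m), for 0.2 s.
At the end, for the whole second after the job is handed in: Flask in the recess: centre within 8 mm of the stand's, underside under 11 mm above the worktop, tilt under 0.08 rad. Cap gripped by the fingers, at rest, at least 30 mm above where it sat on the flask, within 60 mm sideways of the flask's axis, not touching the flask (all of step 2 and contact force between cap and the fingers above 1 N and contact force between cap and flask below 0.1 N and horizontal distance between cap and flask below 0.06 m and linear speed of cap below 0.03 m/s and linear speed of flask below 0.02 m/s); the arm keeps its last pose, push and grip.
It fails at once if the flask was tipped more than 0.45 rad (angle between flask's own z axis and vertical above 0.45 rad).
It fails at once if the glass was moved more than 4 cm (distance of glass from where it was at the start of the episode above 0.04 m).
It fails at once if the lemon was moved more than 4 cm (distance of lemon from where it was at the start of the episode above 0.04 m).
It fails at once if the spice jar was moved more than 4 cm (distance of spice_jar from where it was at the start of the episode above 0.04 m).
It also fails if it takes over 54 s, if anything falls off the work surface, if the arm or the gripper's body presses on something with over 40 N, if the wrist force passes 120 N, or if a joint passes its speed limit or range.

## Working session

There is one attempt and no reset: what is moved stays moved. The work goes in short steps, Python scripts to look and compute and a shell command to move; the robot and the scene stay as the last step left them, time stands still between calls to the robot, and variables do not carry over. Pictures are saved under pics/ and viewed, about 8 in all and at most 12, crops included, and the job is handed in when it is done.

```bash
mkdir -p pics
cat > h.py <<'E'
import numpy as np, cv2
from station import telemetry, grab_frame, arm, regions_of, pinpoint
def ray(f,px):
    d=np.array([(px[0]-f["cx"])/f["fx"],(px[1]-f["cy"])/f["fy"],1.]); R=np.array(f["R"]); return -R.T@np.array(f["t"]), R.T@d
def atz(f,px,z):
    o,d=ray(f,px); return o+d*(z-o[2])/d[2]
def tri(f1,p1,f2,p2):
    o1,d1=ray(f1,p1);o2,d2=ray(f2,p2)
    s=np.linalg.lstsq(np.c_[d1,-d2],o2-o1,rcond=None)[0]
    a,b=o1+d1*s[0],o2+d2*s[1]; return (a+b)/2,np.linalg.norm(a-b)
def proj(f,X):
    c=np.array(f["R"])@np.array(X)+np.array(f["t"]); return np.array([f["fx"]*c[0]/c[2]+f["cx"],f["fy"]*c[1]/c[2]+f["cy"]])
def save(f,n): cv2.imwrite("pics/"+n,f["pixels"][:,:,::-1])
E
python3 - <<'E'
from h import *
np.set_printoptions(precision=3,suppress=True)
F={c:grab_frame(c) for c in("top","side")}
cv2.imwrite("pics/a.png",np.vstack([F[c]["pixels"] for c in F])[:,:,::-1][:, :, :]) 
for c in F: save(F[c],c+"0.png"); print(c,"cam",ray(F[c],(0,0))[0],F[c]["fx"])
for n in("flask","cap","stand","glass","lemon","spice_jar"):
    for c in F:
        for r in pinpoint(c,n)[:4]: print(n,c,np.array(r["location"]),round(r["p"],2),atz(F[c],r["location"],.088 if n=="cap" else 0.))
        for r in regions_of(c,n)[:4]: print("   reg",r["bbox"],round(r["p"],2),r["pixels"].sum())
s=telemetry.get_state();print(s)
E
```

```text
top cam [ 0.499 -0.007  1.103] 448.0585398764245
side cam [ 0.592 -0.829  0.449] 422.5082496692684
flask top [272.8 238.7] 0.62 [ 0.525 -0.05   0.   ]
   reg [268.3, 247.3, 276.6, 251.0] 0.61 10
flask side [205.5 229.8] 0.8 [ 0.517 -0.039  0.   ]
   reg [193.6, 195.7, 222.0, 239.6] 0.6 1186
cap top [282.5 278.5] 0.9 [ 0.436 -0.07   0.088]
cap top [272.9 240. ] 0.85 [ 0.52  -0.047  0.088]
cap top [330.8 127.7] 0.67 [ 0.783 -0.178  0.088]
   reg [269.3, 227.5, 287.6, 251.7] 0.95 357
   reg [272.8, 269.0, 294.4, 294.3] 0.89 357
   reg [323.5, 114.8, 341.8, 136.0] 0.75 323
cap side [200.7 193.4] 0.93 [ 0.51  -0.044  0.088]
cap side [360.  271.9] 0.71 [ 0.767 -0.319  0.088]
cap side [164.6 236.4] 0.57 [ 0.466 -0.215  0.088]
   reg [345.9, 250.8, 372.2, 277.4] 0.91 612
   reg [151.2, 223.9, 174.0, 245.0] 0.9 426
   reg [191.4, 179.5, 219.7, 197.2] 0.8 427
stand top [207.4 244.7] 0.72 [0.508 0.109 0.   ]
   reg [176.6, 215.5, 240.4, 273.4] 0.89 1997
stand side [203.3 202.6] 0.92 [0.502 0.094 0.   ]
   reg [173.9, 179.5, 233.9, 205.8] 0.8 685
glass top [209.  164.1] 0.88 [0.708 0.112 0.   ]

[... 251 characters left out ...]
.5 214. ] 0.53 [0.681 0.034 0.   ]
   reg [268.8, 195.2, 283.4, 214.5] 0.7 226
spice_jar top [282.3 167.7] 0.65 [ 0.702 -0.072  0.   ]
   reg [271.6, 154.5, 293.1, 179.6] 0.94 426
spice_jar side [291.  237.6] 0.94 [ 0.696 -0.072  0.   ]
   reg [277.9, 188.8, 306.7, 239.9] 0.72 1224
{'t': 1.3, 'q': array([-0.874,  0.359,  0.012,  0.   , -1.224, -0.288]), 'qd': array([ 0.   , -0.001,  0.   ,  0.001,  0.001, -0.   ]), 'joint_efforts': array([ -0.001, -58.239,  29.329,   7.002,   0.012,   0.   ]), 'eef_pos': array([ 0.268, -0.619,  0.206]), 'ee_rot': array([-3.142,  0.   ,  1.98 ]), 'force': array([ 0.143, -0.435,  0.166]), 'moment': array([-0.041, -0.031, -0.048]), 'width': 0.08806940599377391}
```

View pics/top0.png

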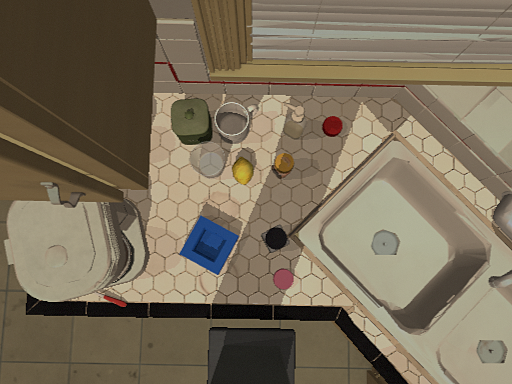

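View pics/side0.png

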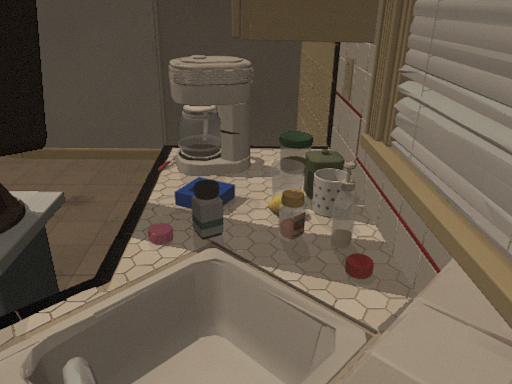

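The top view shows the black-capped flask at about (276,238) and the stand at (210,245), turned. A pink cap at (284,279) and a red one at (333,126) are decoys. Next I'll take a zoomed look to get the yaws.

```bash
cat > m.py <<'E'
from h import *
np.set_printoptions(precision=3,suppress=True)
F={c:grab_frame(c) for c in("top","side")}
t=F["top"]
hsv=cv2.cvtColor(t["pixels"],cv2.COLOR_RGB2HSV)
m=cv2.inRange(hsv,(100,120,40),(125,255,255)); m[:,:160]=0;m[:200]=0;m[290:]=0;m[:,260:]=0
n,l,st,_=cv2.connectedComponentsWithStats(m); k=1+st[1:,4].argmax(); ys,xs=np.where(l==k)
P=np.array([atz(t,(x,y),.034)[:2] for x,y in zip(xs,ys)],np.float32)*1000
print("stand n",len(xs),cv2.minAreaRect(P))
tc,sc=t["pixels"][215:275,170:300],F["side"]["pixels"][172:247,180:240]
a=cv2.resize(tc,None,fx=6,fy=6,interpolation=cv2.INTER_CUBIC)
b=cv2.resize(sc,None,fx=8,fy=8,interpolation=cv2.INTER_CUBIC)
cv2.imwrite("pics/tc.png",a[:,:,::-1]);cv2.imwrite("pics/sc.png",b[:,:,::-1])
# triangulate cap via region centroids
rt=[r for r in regions_of("top","cap") if 260<r["bbox"][0]<290 and r["bbox"][1]<250][0]
rs=[r for r in regions_of("side","cap") if 185<r["bbox"][0]<200][0]
rf=[r for r in regions_of("side","flask")][0]
np.savez("masks.npz",t=rt["pixels"],s=rs["pixels"],f=rf["pixels"])
ct=np.argwhere(rt["pixels"]).mean(0)[::-1];cs=np.argwhere(rs["pixels"]).mean(0)[::-1]
print("cap",ct,cs,tri(F["top"],ct,F["side"],cs),rt["bbox"],rs["bbox"],rf["bbox"])
E
python3 m.py
```

```text
stand n 1916 ((507.9136962890625, 102.26324462890625), (103.40748596191406, 102.89000701904297), 62.95469284057617)
cap [276.063 237.997] [205.777 188.873] (array([ 0.523, -0.054,  0.102]), np.float64(0.0028428665240431638)) [264.7, 227.0, 290.7, 251.9] [192.7, 177.6, 221.8, 200.1] [190.6, 196.0, 225.0, 236.7]
```

View pics/tc.png

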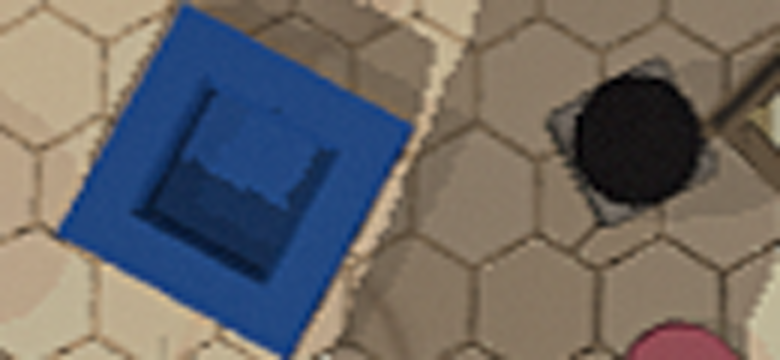

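View pics/sc.png

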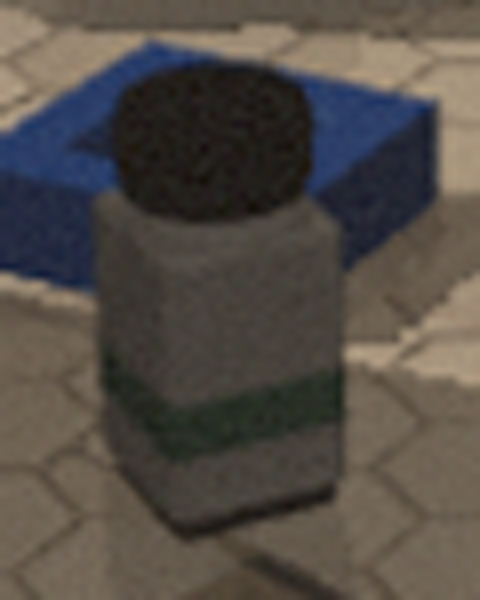

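The zoomed crops show the flask body corners sticking out from under the cap, giving a flask yaw of about 29°. The stand yaw is about 63° (mod 90). I'll refine the flask's pose by a least-squares fit to those corners.

```bash
cat > fit.py <<'E'
from h import *
from scipy.optimize import least_squares
np.set_printoptions(precision=4,suppress=True)
F={c:grab_frame(c) for c in("top","side")}
T=lambda x,y:((x+.5)/6-.5+170,(y+.5)/6-.5+215); S=lambda x:(x+.5)/8-.5+180
h=.025
def corner(p,i,z):
    a=p[2]; u,v=[(h,h),(-h,h),(-h,-h),(h,-h)][i]
    return [p[0]+u*np.cos(a)-v*np.sin(a),p[1]+u*np.sin(a)+v*np.cos(a),z]
# yaw 29deg: corner0(+,+) left in top img ; 1 bottom ; 2 right; 3 top
obs=[(0,T(552,122)),(3,T(662,58)),(1,T(603,225)),(2,T(716,155))]
def res(p):
    r=[]
    for i,o in obs: r+=list((proj(F["top"],corner(p,i,.080))-o)*(.5 if i==2 else 1))
    for i,c in ((1,S(101)),(3,S(343)),(2,S(178))): r.append(proj(F["side"],corner(p,i,.04))[0]-c)
    for X,o,c in (((p[0],p[1],.112),T(638,139),"top"),): r+=list(proj(F[c],X)-np.array(o))
    return np.array(r)
s=least_squares(res,[.523,-.054,np.radians(29)]); print(s.x[:2],np.degrees(s.x[2]));print(s.fun)
# stand recess centre
E=[T(210,85),T(335,152),T(265,280),T(135,212)]
C=np.array([atz(F["top"],e,.034) for e in E]); print("recess centre",C.mean(0))
O=[T(182,3),T(413,128),T(288,360),T(58,235)]
C=np.array([atz(F["top"],e,.034) for e in O]); print("outer",C.mean(0)); d=C-np.roll(C,-1,0); print(np.linalg.norm(d,axis=1),np.degrees(np.arctan2(d[:,1],d[:,0]))%90)
E
python3 fit.py
```

```text
[ 0.524 -0.053] 28.260758817061394
[-1.0747 -1.1663  0.0973 -0.5444  0.5381  1.4429  0.6444  1.4725 -0.3958
  1.6597 -0.3813  0.077   0.459 ]
recess centre [0.5071 0.1017 0.034 ]
outer [0.5076 0.1021 0.034 ]
[0.1046 0.1024 0.103  0.1028] [62.8909 62.9369 63.1104 63.7998]
```

```bash
python3 -m inch '1 25.6 56.6 0 0 0 5; 1 25.6 56.6 0 0 0 5; 1 25.6 56.6 0 0 0 5; 1 25.6 56.6 0 0 0 5; 1 25.6 56.6 0 0 0 5; 1 25.6 56.6 0 0 0 5; 1 25.6 56.6 0 0 0 5; 1 25.6 56.6 0 0 0 5; 1 25.6 56.6 0 0 0 5; 1 25.6 56.6 0 0 0 5; 1 25.6 56.6 0 0 0 5; 1 25.6 56.6 0 0 0 5'
```

```text
t: 3.15
eef_pos: [0.5241, -0.0532, 0.2058]
ee_rot: [-3.141, -0.0, 2.068]
force: [-0.7, -0.8, 0.9]
width: 0.0878
```

```bash
python3 -m inch '1 0 0 -5 0 0 0; 1 0 0 -10 0 0 0; 1 0 0 -13 0 0 0; 1 0 0 -15.2 0 0 0; 1 0 0 -15.2 0 0 0; 1 0 0 -15.2 0 0 0; 0.4 0 0 -15.2 0 0 0; 0.4 0 0 -15.2 0 0 0; 0.4 0 0 -15.2 0 0 0; 0.4 0 0 -15.2 0 0 0; 0.4 0 0 -15.2 0 0 0' 20
```

```text
t: 4.53
eef_pos: [0.5242, -0.0531, 0.0539]
ee_rot: [-3.141, -0.0, 2.068]
force: [-0.5, -0.3, 1.5]
width: 0.0501
```

```bash
python3 -m inch '0 0 0 0 0 0 0; 0 0 0 0 0 0 0; 0 0 0 3 0 0 0; 0 0 0 7 0 0 0; 0 -0.4 4 8 0 0 9; 0 -0.8 8 8 0 0 18; 0 -1.2 12 8 0 0 27; 0 -1.6 15.5 8 0 0 34.5; 0 -1.6 15.5 8 0 0 34.5; 0 -1.6 15.5 8 0 0 34.5; 0 -1.6 15.5 8 0 0 34.5' 30
python3 - <<'E'
from h import *
F={c:grab_frame(c) for c in("top","side")}
a=cv2.resize(F["top"]["pixels"][200:290,160:260],None,fx=4,fy=4,interpolation=cv2.INTER_CUBIC)
b=cv2.resize(F["side"]["pixels"][110:215,155:255],None,fx=4,fy=4,interpolation=cv2.INTER_CUBIC)
b=b[:, :]; a=cv2.copyMakeBorder(a,0,b.shape[0]-a.shape[0],0,0,cv2.BORDER_CONSTANT)
cv2.imwrite("pics/lift.png",np.hstack([a,b])[:,:,::-1])
E
```

```text
t: 5.9
eef_pos: [0.5077, 0.101, 0.1335]
ee_rot: [-3.14, -0.001, 2.669]
force: [-1.2, -0.0, -5.8]
width: 0.0498
```

View pics/lift.png

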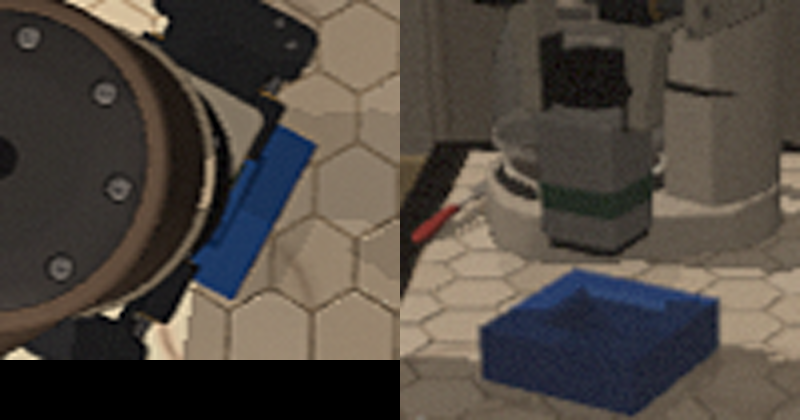

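The flask hangs upright in the grip above the stand, squared up with it (side crop: foot at about (595,245), recess at about (610,290)). I'll lower it and watch the force.

```bash
python3 -m inch '0 0 0.1 -2 0 0 0; 0 0 0.1 -3.8 0 0 0; 0 0 0.1 -4.5 0 0 0; 0 0 0.1 -5 0 0 0; 0 0 0.1 -5.5 0 0 0; 0 0 0.1 -5.5 0 0 0'
```

```text
t: 6.75
eef_pos: [0.508, 0.102, 0.0787]
ee_rot: [-3.141, -0.0, 2.669]
force: [1.1, -1.5, -6.1]
width: 0.0499
```

```bash
python3 -m inch '0 0 0 -0.7 0 0 0; 0 0 0 -1.2 0 0 0; 0 0 0 -1.6 0 0 0; 0 0 0 -1.9 0 0 0; 0 0 0 -2.0 0 0 0; 0 0 0 -2.0 0 0 0'
```

```text
t: 7.5
eef_pos: [0.508, 0.102, 0.06]
ee_rot: [-3.141, 0.0, 2.669]
force: [-6.1, -0.3, 8.4]
width: 0.0494
```

```bash
python3 -m inch '1 0 0 0 0 0 0; 1 0 0 0 0 0 0; 1 0 0 0 0 0 0; 1 0 0 2 0 0 0; 1 0 0 3.6 0 0 0; 1 0 0 3.6 0 0 0; 1 0 0 3.6 0 0 0'
python3 - <<'E'
from h import *
np.set_printoptions(precision=4,suppress=True)
F={c:grab_frame(c) for c in("top","side")}
b=cv2.resize(F["side"]["pixels"][115:215,145:265],None,fx=6,fy=6,interpolation=cv2.INTER_CUBIC)
cv2.imwrite("pics/seat.png",b[:,:,::-1])
for X in ((.508,.102,.094),(.508,.102,.118)): print("cap axis expected (crop px)",(proj(F["side"],X)-(145,115))*6)
for r in regions_of("side","cap"):print(r["p"],(np.array(r["bbox"])-(145,115,145,115))*6)
E
```

```text
t: 8.38
eef_pos: [0.5077, 0.1018, 0.0954]
ee_rot: [-3.14, -0.0, 2.669]
force: [-0.8, 0.5, 0.2]
width: 0.0873
cap axis expected (crop px) [359.9163 299.5526]
cap axis expected (crop px) [357.8929 241.3595]
0.97 [ 40.8 648.  156.6 766.2]
0.95 [1202.4  823.8 1351.2  969.6]
0.71 [253.8 210.6 429.6 304.8]
```

View pics/seat.png

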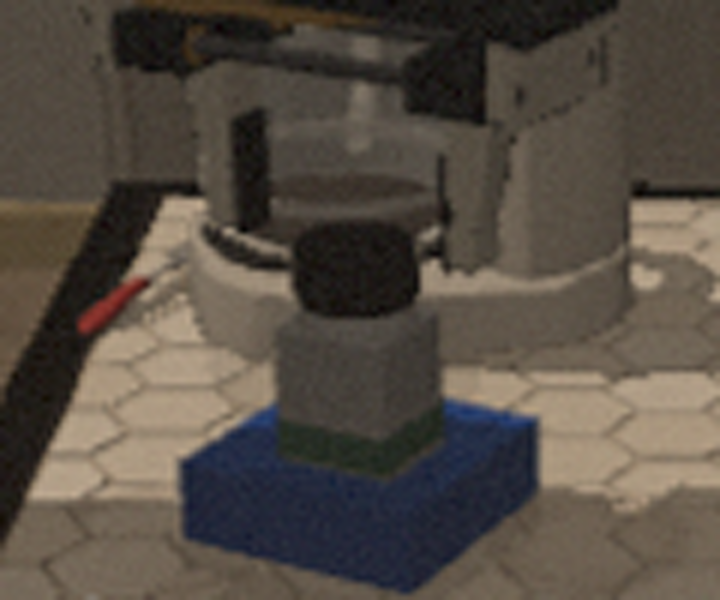

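Flask seated (green band just above the stand, cap centred at (356,265), as expected from the projection). I'll grip the cap and try anticlockwise first.

```bash
cat > st.py <<'E'
from station import telemetry
import numpy as np
np.set_printoptions(precision=3,suppress=True)
s=telemetry.get_state(); print("moment",s["moment"],"q",s["q"],"force",s["force"],"yaw",np.degrees(s["ee_rot"][2]))
E
python3 -m inch '0 0 0 0 0 0 0; 0 0 0 0 0 0 0; 0 0 0 0 0 0 0; 0 0 0 0 0 0 0; 0 0 0 0 0 0 0' 40; python3 st.py
python3 -m inch '0 0 0 0 0 0 7; 0 0 0 0 0 0 14; 0 0 0 0 0 0 21; 0 0 0 0 0 0 21'; python3 st.py
python3 -m inch '0 0 0 0 0 0 7; 0 0 0 0 0 0 14; 0 0 0 0 0 0 21; 0 0 0 0 0 0 21'; python3 st.py
```

```text
t: 9.15
eef_pos: [0.5076, 0.1018, 0.0953]
ee_rot: [-3.14, -0.001, 2.669]
force: [-0.7, 1.1, 0.0]
width: 0.0443
moment [ 0.046  0.065 -0.036] q [ 0.578  0.206 -0.481  0.    -0.886 -1.05 ] force [-0.706  1.057  0.041] yaw 152.92522007847916
t: 9.65
eef_pos: [0.5088, 0.102, 0.0957]
ee_rot: [-3.141, 0.001, 3.035]
force: [6.1, -1.9, -2.2]
width: 0.0434
moment [-0.763 -2.192 -0.396] q [ 0.578  0.206 -0.481  0.002 -0.884 -0.686] force [ 6.061 -1.862 -2.199] yaw 173.86891333931078
t: 10.15
eef_pos: [0.5155, 0.1042, 0.1008]
ee_rot: [-3.141, 0.015, -2.881]
force: [9.3, 0.8, 22.4]
width: 0.0074
moment [ 0.153 -3.106 -0.184] q [ 0.577  0.202 -0.473  0.007 -0.882 -0.321] force [ 9.263  0.848 22.411] yaw -165.05267039693643
```

The grip slipped: the width fell to 7 mm. I'll look before doing anything else.

Run:
```python
from h import *
F={c:grab_frame(c) for c in("top","side")}
b=cv2.resize(F["side"]["pixels"][115:215,155:255],None,fx=4,fy=4,interpolation=cv2.INTER_CUBIC)
a=cv2.resize(F["top"]["pixels"][200:300,160:260],None,fx=4,fy=4,interpolation=cv2.INTER_CUBIC)
cv2.imwrite("pics/slip.png",np.hstack([a,b])[:,:,::-1])
```

```text
(no output)
```

View pics/slip.png

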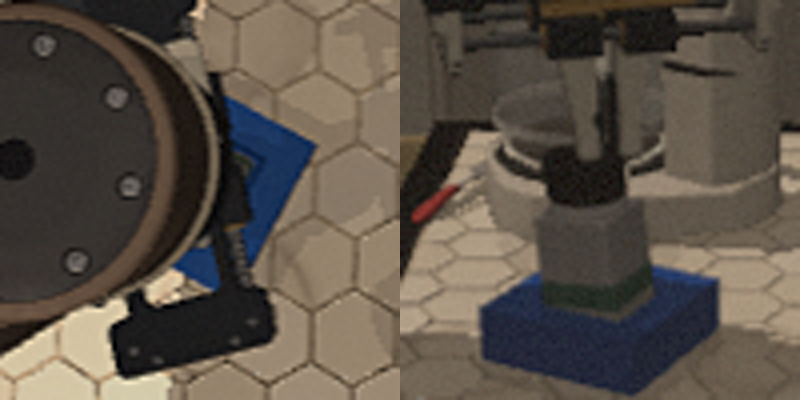

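The closed fingertips sit on top of the cap (slip crop: tips at about (600,155), cap top at about row 158), although the reported TCP z is 0.101 and the cap top is at 0.118. So the real finger ends appear about 17 mm above the reported TCP. The open-finger picture agreed with that, since its tips were higher than projected. I'll back off upward, open, and measure it.

```bash
python3 -m inch '0 -0.8 -0.2 2 0 0 0; 0 -0.8 -0.2 4 0 0 -10; 1 -0.8 -0.2 4 0 0 -20; 1 -0.8 -0.2 4 0 0 -31; 1 -0.8 -0.2 4 0 0 -42; 1 -0.8 -0.2 4 0 0 -42; 1 -0.8 -0.2 4 0 0 -42'; python3 st.py
python3 - <<'E'
from h import *
np.set_printoptions(precision=1,suppress=True)
F={c:grab_frame(c) for c in("top","side")}
o=np.array((155,85)); k=6
b=cv2.resize(F["side"]["pixels"][85:185,155:255],None,fx=k,fy=k,interpolation=cv2.INTER_CUBIC).copy()
s=telemetry.get_state(); p=s["eef_pos"]; y=s["ee_rot"][2]; j=np.array([np.cos(y),np.sin(y),0])
for sg in(1,-1):
  for dz,col in((0,(255,0,0)),(.017,(0,255,0))):
    q=(proj(F["side"],p+sg*j*(s["width"]/2)+(0,0,dz))-o+.5)*k; print(sg,dz,q); cv2.circle(b,tuple(int(v) for v in q),4,col,-1)
for z,col in((.094,(255,255,0)),(.118,(255,0,255))):
  for a in np.linspace(0,2*np.pi,40):
    q=(proj(F["side"],(.508+.024*np.cos(a),.102+.024*np.sin(a),z))-o+.5)*k; cv2.circle(b,tuple(int(v) for v in q),1,col,-1)
cv2.imwrite("pics/tips.png",b[:,:,::-1])
E
```

```text
t: 11.12
eef_pos: [0.5049, 0.1014, 0.1392]
ee_rot: [-3.141, 0.01, 2.67]
force: [-0.3, 0.5, 0.1]
width: 0.0445
moment [0.032 0.061 0.024] q [ 0.588  0.147 -0.442  0.011 -0.977 -1.066] force [-0.311  0.504  0.097] yaw 152.9579942635963
1 0 [232.6 361.9]
1 0.017 [230.7 319.5]
-1 0 [350.7 382.7]
-1 0.017 [349.6 339.6]
```

View pics/tips.png

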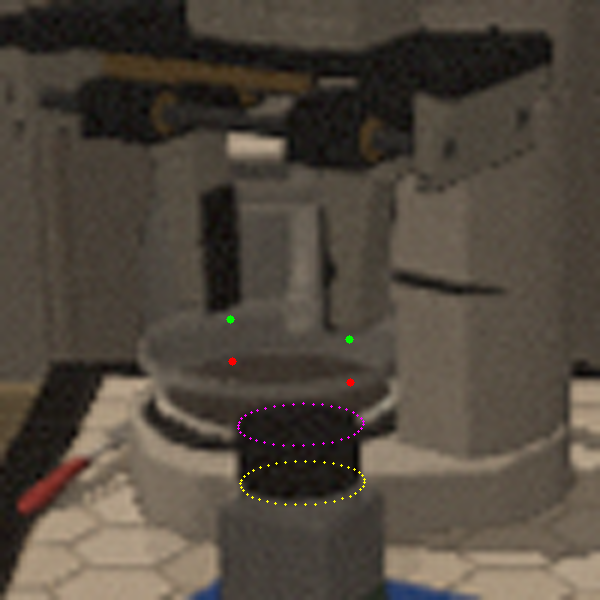

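The finger ends match the green marks, so they are about 17 to 18 mm above the reported TCP. The cap is where I projected it and the flask is upright. I'll regrip about 17 mm lower.

```bash
python3 -m inch '1 0.25 0.05 0 0 -0.5 0; 1 0.25 0.05 0 0 -0.5 0; 1 0.25 0.05 -3 0 -0.5 0; 1 0.25 0.05 -5 0 -0.5 0; 1 0.25 0.05 -6.1 0 -0.5 0; 1 0.25 0.05 -6.1 0 -0.5 0; 0 0.25 0.05 -6.1 0 -0.5 0; 0 0.25 0.05 -6.1 0 -0.5 0; 0 0.25 0.05 -6.1 0 -0.5 0; 0 0.25 0.05 -6.1 0 -0.5 0; 0 0.25 0.05 -6.1 0 -0.5 0' 45; python3 st.py
```

```text
t: 12.6
eef_pos: [0.5078, 0.1019, 0.0785]
ee_rot: [3.138, 0.019, 2.669]
force: [0.6, -1.2, 0.9]
width: 0.0468
moment [-0.285 -0.344 -0.002] q [ 0.589  0.216 -0.523  0.02  -0.82  -1.075] force [ 0.626 -1.201  0.921] yaw 152.92323994872868
```

```bash
python3 -m inch '0 0 0 0 0 1 0; 0 0 0 0 0 1 4; 0 0 0 0 0 1 8; 0 0 0 0 0 1 12; 0 0 0 0 0 1 12'; python3 st.py
python3 -m inch '0 0 0 0 0 0 5; 0 0 0 0 0 0 10; 0 0 0 0 0 0 10'; python3 st.py
```

```text
t: 13.22
eef_pos: [0.5084, 0.1021, 0.0786]
ee_rot: [-3.139, 0.002, 2.878]
force: [2.2, -1.1, 0.9]
width: 0.047
moment [-0.083 -0.826 -0.121] q [ 0.58   0.226 -0.502  0.005 -0.843 -0.847] force [ 2.194 -1.072  0.877] yaw 164.89423854377065
t: 13.6
eef_pos: [0.5094, 0.1022, 0.0788]
ee_rot: [-3.14, 0.004, 3.05]
force: [4.8, -2.5, -0.8]
width: 0.0469
moment [-0.943 -2.129 -0.761] q [ 0.579  0.226 -0.502  0.005 -0.842 -0.674] force [ 4.789 -2.526 -0.811] yaw 174.7358485553251
```

```bash
python3 -m inch '0 0 0 0 0 0 5; 0 0 0 0 0 0 10; 0 0 0 0 0 0 10'; python3 st.py
```

```text
t: 13.98
eef_pos: [0.5099, 0.1023, 0.0791]
ee_rot: [-3.14, 0.004, -3.062]
force: [3.2, -1.2, 0.6]
width: 0.0474
moment [-0.428 -1.562 -0.694] q [ 0.579  0.226 -0.501  0.005 -0.841 -0.503] force [ 3.159 -1.224  0.61 ] yaw -175.46708215486404
```

The moment levels off at about 0.7 N m after about 22°, so the fingers are slipping at the stop. I'll open, recentre, regrip harder and turn clockwise.

```bash
python3 -m inch '1 0 0 0 0 0 0; 1 -0.22 0 -0.1 0 0 0; 1 -0.22 0 -0.1 0 0 0; 1 -0.22 0 -0.1 0 0 0; 0 -0.22 0 -0.1 0 0 0; 0 -0.22 0 -0.1 0 0 0; 0 -0.22 0 -0.1 0 0 0; 0 -0.22 0 -0.1 0 0 0; 0 -0.22 0 -0.1 0 0 0' 55; python3 st.py
python3 -m inch '0 0 0 0 0 0 -5; 0 0 0 0 0 0 -10; 0 0 0 0 0 0 -15; 0 0 0 0 0 0 -20; 0 0 0 0 0 0 -20';python3 st.py
python3 -m inch '0 0 0 0 0 0 -5; 0 0 0 0 0 0 -10; 0 0 0 0 0 0 -15; 0 0 0 0 0 0 -20; 0 0 0 0 0 0 -20';python3 st.py
```

```text
t: 15.1
eef_pos: [0.5079, 0.1023, 0.0782]
ee_rot: [-3.14, 0.005, -3.062]
force: [1.4, -0.6, -0.3]
width: 0.046
moment [-0.151 -0.304 -0.013] q [ 0.581  0.224 -0.507  0.005 -0.837 -0.505] force [ 1.361 -0.647 -0.281] yaw -175.46155336399727
t: 15.72
eef_pos: [0.5078, 0.1023, 0.0781]
ee_rot: [-3.14, 0.005, 2.872]
force: [-0.5, -1.5, -0.5]
width: 0.0462
moment [-0.036  0.172  0.023] q [ 0.582  0.224 -0.507  0.006 -0.838 -0.855] force [-0.486 -1.496 -0.49 ] yaw 164.56410168227288
t: 16.35
eef_pos: [0.5078, 0.1023, 0.0781]
ee_rot: [-3.14, 0.005, 2.525]
force: [0.8, -0.3, -0.5]
width: 0.0461
moment [-0.001  0.092  0.053] q [ 0.582  0.225 -0.506  0.007 -0.84  -1.203] force [ 0.817 -0.26  -0.483] yaw 144.69783692780896
```

Clockwise turns freely (moment 0.05 N m over 40°). I'll carry on to about 100°.

```bash
python3 -m inch '0 0 0 0 0 0 -8; 0 0 0 0 0 0 -16; 0 0 0 0 0 0 -24; 0 0 0 0 0 0 -32; 0 0 0 0 0 0 -40; 0 0 0 0 0 0 -48; 0 0 0 0 0 0 -55; 0 0 0 0 0 0 -55';python3 st.py
python3 -m inch '0 0 0 0.3 0 0 0; 0 0 0 0.6 0 0 0; 0 0 0 0.6 0 0 0';python3 st.py
```

```text
t: 17.35
eef_pos: [0.5079, 0.1023, 0.0781]
ee_rot: [-3.14, 0.004, 1.569]
force: [-0.1, -0.3, 0.1]
width: 0.0462
moment [-0.055 -0.079  0.   ] q [ 0.58   0.228 -0.501  0.004 -0.846 -2.156] force [-0.074 -0.304  0.07 ] yaw 89.89478606628887
t: 17.73
eef_pos: [0.508, 0.1024, 0.0844]
ee_rot: [-3.14, 0.004, 1.57]
force: [-0.5, 0.3, -1.4]
width: 0.0458
moment [0.021 0.008 0.019] q [ 0.58   0.22  -0.493  0.004 -0.861 -2.154] force [-0.522  0.299 -1.398] yaw 89.96156045562104
```

Lifting 6 mm loads the wrist by −1.4 N, which is about the cap's own weight, so the cap is free. I'll lift it clear and check.

```bash
python3 -m inch '0 0 0 1 0 0 0; 0 0 0 2 0 0 0; 0 0 0 3 0 0 0; 0 0 0 4 0 0 0; 0 0 0 5 0 0 0; 0 0 0 6 0 0 0; 0 0 0 6.4 0 0 0; 0 0 0 6.4 0 0 0; 0 0 0 6.4 0 0 0; 0 0 0 6.4 0 0 0';python3 st.py
python3 - <<'E'
from h import *
F=grab_frame("side")
b=cv2.resize(F["pixels"][95:215,145:265],None,fx=5,fy=5,interpolation=cv2.INTER_CUBIC)
cv2.imwrite("pics/end.png",b[:,:,::-1])
E
```

```text
t: 18.98
eef_pos: [0.5078, 0.1023, 0.148]
ee_rot: [-3.14, 0.005, 1.57]
force: [-0.4, -0.3, -1.2]
width: 0.0466
moment [ 0.016  0.002 -0.012] q [ 0.58   0.15  -0.413  0.003 -1.012 -2.154] force [-0.439 -0.27  -1.245] yaw 89.95618145624978
```

View pics/end.png

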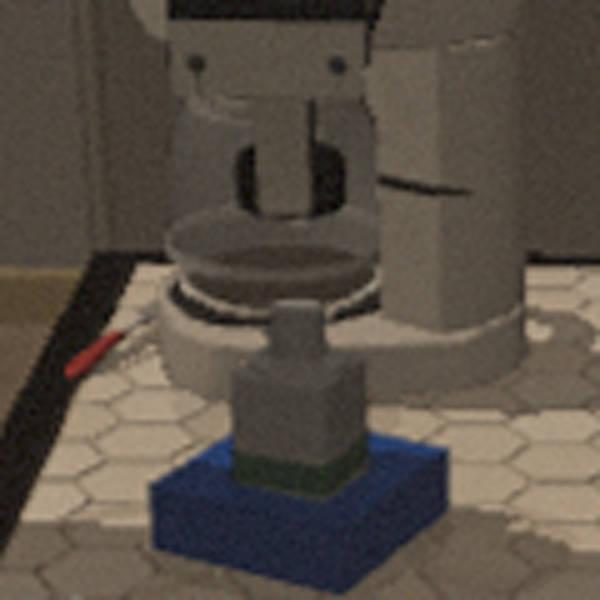

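The bare neck shows at (298,305), the flask is in the stand, and the cap is in the fingers at (290,180). One numeric check of seating height and bystanders before I hand in.

Run:
```python
from h import *
np.set_printoptions(precision=3,suppress=True)
F={c:grab_frame(c) for c in("top","side")}; f=F["side"]
for dz in(0,.006):
  for u,v in((1,1),(-1,1),(-1,-1),(1,-1)):
    a=np.radians(63);x=.025*(u*np.cos(a)-v*np.sin(a));y=.025*(u*np.sin(a)+v*np.cos(a))
    print(dz,(proj(f,(.5078+x,.102+y,.088+dz))-(145,95)+.5)*5)
for n in("glass","lemon","spice_jar"):
  for c in F:
    r=pinpoint(c,n)[:1]
    if r: print(n,c,atz(F[c],r[0]["location"],0))
```

```text
0 [285.114 338.793]
0 [227.68  372.222]
0 [320.802 390.98 ]
0 [375.425 356.159]
0.006 [284.667 327.113]
0.006 [227.068 360.129]
0.006 [320.419 378.703]
0.006 [375.194 344.306]
glass top [0.715 0.107 0.   ]
glass side [0.702 0.118 0.   ]
lemon top [0.701 0.022 0.   ]
lemon side [0.683 0.024 0.   ]
spice_jar top [ 0.701 -0.072  0.   ]
spice_jar side [ 0.694 -0.071  0.   ]
```

The corner numbers are ambiguous to a couple of millimetres, so I'll view one overlay to confirm seating.

Run:
```python
from h import *
f=grab_frame("side"); k=10;o=np.array((170,145))
b=cv2.resize(f["pixels"][145:205,170:240],None,fx=k,fy=k,interpolation=cv2.INTER_CUBIC).copy()
def sq(h,z,c,a=np.radians(63)):
    P=[(proj(f,(.5078+h*(u*np.cos(a)-v*np.sin(a)),.102+h*(u*np.sin(a)+v*np.cos(a)),z))-o+.5)*k for u,v in((1,1),(-1,1),(-1,-1),(1,-1))]
    cv2.polylines(b,[np.int32(P)],True,c,1)
sq(.025,.088,(255,0,0)); sq(.025,.048,(0,255,0)); sq(.052,.034,(255,255,0)); sq(.027,.034,(255,255,0))
cv2.imwrite("pics/ov.png",b[:,:,::-1])
```

```text
(no output)
```

View pics/ov.png

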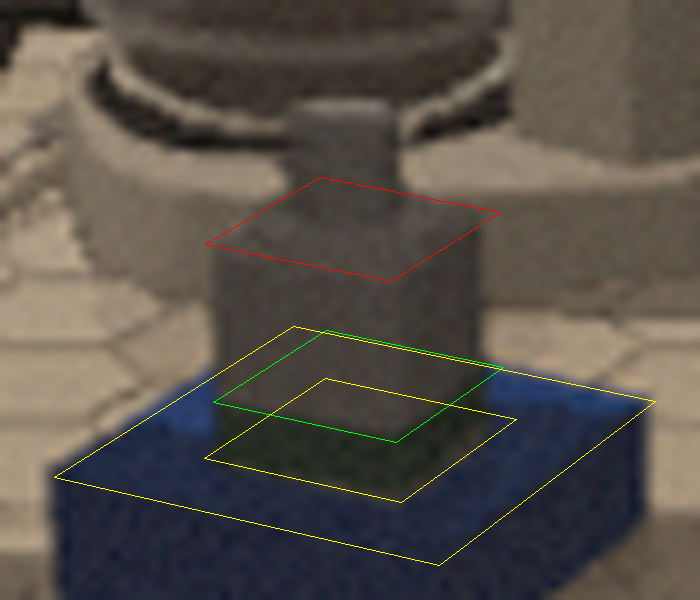

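The overlay fits a seated flask: the body top lies on the red square at z = 0.088, and the flask meets the stand's top within the yellow recess outline. Handing in.

```bash
python3 -c "
from station import arm,telemetry
s=telemetry.get_state();print(s['t'],s['force'],s['width']);print(arm.job_done())"
```

```text
19.475 [ 0.60140228  0.02975046 -1.09455223] 0.04662992373247724
the job is handed in; nothing more can be done
None
```

I stood the capped flask in the blue stand, took the cap off by turning it clockwise, and handed in at 19.5 s. The gripper holds the cap about 7 cm above where it sat. No verdict is reported at hand-in.

**Final checks**
- **Cap:** the wrist carries about 1.1–1.2 N, close to the cap's own weight of 1.3 N, and the fingers are 46.6 mm apart on it.
- **Flask:** the last overlay shows it upright and home in the recess, to about 2 mm.
- **Bystanders:** the glass, lemon and spice jar are where they started, to within the networks' scatter of about 1–2 cm.

**What went wrong on the way**
- **Finger height:** the pictures showed the finger ends about 17 mm above the reported TCP. Because of that, my first grip on the cap was too high and slipped off its top. It pressed down with about 22 N and seemed to tilt the flask slightly, far below the limit. I regripped lower.
- **Turning direction:** anticlockwise, the moment levelled off at about 0.7 N m after about 22°, so I took that as the stop. Clockwise turned freely.
- **Grip width:** the fingers read 46–47 mm on the 48 mm cap, slightly under. I didn't find out why.

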